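# Quarter turn of a valve ball in its inspection dish

## Robot

A 6-joint arm with a two-finger parallel gripper is mounted at the origin on the work surface. World frame = base frame: x ahead of the robot, y to its left, z up, the work surface at z = 0. Lengths are in m, angles in rad, forces in N, time in s.
With the tool pointing down it reaches from about 0.275 to 0.875 m from the base axis. Payload 12.5 kg.
Tool frame: the origin (TCP) lies at the very end of the fingers, on their centre line; the grasp point (between the pads) lies 19 mm behind it; x points along the fingers, y is the direction in which the jaws open and shut, and the axes are right-handed (so a half turn about x gives the same grasp; the last joint's range is limited). The gripper opens to 85 mm and grips with 20 to 120 N. Pads are 22 mm wide; open, the fingers measure 114 mm over their backs; the gripper's body (76 mm by 85 mm) begins 54 mm behind the grasp point. The pads swing forward as they close: fully open they stand 13 mm farther back than shut.
Start: joints at [-1.422, 0.351, 1.652, -0, 1.139, -0.085], TCP at [0.127, -0.535, 0.231] pointing down, gripper open.
Joint ranges: [-2.75, 2.75], [-0.79, 2.1], [0.01, 2.65], [-1.57, 4.71], [0.07, 3.14], [-2.87, 2.87]. Speed limits (rad/s): [2.22, 2.22, 2.79, 3.14, 3.14, 3.14].

## Interface

Orientations are given as a 3x3 rotation matrix whose columns are the frame's x, y, z axes.
In Python, from bench import manip gives the robot as it stands. Calls block until the motion is done:
- manip.move_ptp(position, orientation): joint-space move of the TCP to a pose.
- manip.move_l(position, attitude=None, max_speed=0.15): straight line of the TCP; attitude=None keeps the orientation; max_speed is the mean speed in m/s.
- manip.move_j(angles): joint-space move.
- manip.set_gripper(opening, effort=None): opening from 0.0 (shut) to 1.0 (fully open); effort is the grip in N (None keeps the last); returns when the fingers have stopped.
- manip.dwell(seconds).
- manip.inverse_kinematics(position, orientation): joint angles nearest the present ones, or None.
- manip.grab_frame(name): name is "scene" or "top" or "wrist"; returns (picture, depth): 384x512x3 uint8, red, green, blue; 384x512 float32, m along the optical axis (not along the pixel's ray), 0 where there is no reading.
- manip.get_calibration(name): a dict with "camera_matrix" (3x3 intrinsics, pixels), "k1" (the pictures are not rectified: a ray, as slopes to the right and down, at radius r is drawn at 1 + k1 r^2 times it, then the intrinsics apply), "R" (3x3) and "t" (3): a world point X has camera coordinates R X + t. Camera axes: x right, y down, z forward; pixel columns grow to the right and rows downward; lengths in m; the calibration is good to about 2 mm. A picture is of the moment at which its call begins: read the wrist's pose just before it. get_calibration takes no time and is no camera call; for the wrist camera it gives the pose at the moment of the call.
A pose or a line that the arm cannot do raises manip.Unreachable and nothing moves.
- manip.sign_off(): hands the job in, once; it reports no verdict.
Trained networks look in the newest picture that a camera, given by its name, has taken for a name from the list of things; names that differ only in an ending like _2 or _b are one class to them, and where a whole thing is asked for, a point or a joint stands for the part that bears it (a point fixed in the world has none). Each returns a list of dicts, best first, with "confidence" (0 to 1); they miss things now and then, are a little off and sometimes report something else, mostly with a low value. They report only what shows in the picture. A call takes as long as a camera call. They do not tell look-alikes from the thing itself.
- manip.look_for(camera, name): "at" ([x, y, z] in m, in world coordinates, good to about 4 mm: the middle of the surface that is visible of it).
Readings, each from a call of its own:
- manip.current_time(): time.
- manip.current_qpos(): joint angles.
- manip.current_joint_vel(): joint speeds.
- manip.current_joint_torque(): joint torques, N m.
- manip.current_ee_pos(): TCP position.
- manip.current_tcp_rot(): TCP orientation.
- manip.current_force(): force on the tool from outside, world axes, zero at the start.
- manip.current_ft_torque(): the same for the moment, N m.
- manip.current_grip_width(): opening from 0.0 (shut) to 1.0 (fully open).
Only numpy, scipy, OpenCV 4.12 (cv2) and the standard library are available. Lean on these libraries where they do the work, as an engineer would, in place of code of your own. Each camera call takes 0.05 s, during which the arm holds its last target. There are 200 camera calls.

## Task

Take the larger white ball from its collar and set it gently, without dropping it, in the middle of the two-eared dish, leaving the dish standing on its post. Then grip the dish by one ear, lift it straight up about 5 cm clear of the post without turning it, and there, still over the post, turn it a quarter turn (either way) so that its two ears line up with the crossbar of the stand's foot, keeping the dish level and the ball at rest in its middle. Finish holding the dish there, still and level, in the gripper, and leave everything else where it is.

Things in the scene. Friction and masses are not known exactly. Their poses are not given: they have to be found in the camera images.
- dish: Two-eared round dish of dark bare steel, 113 mm across, 0.20 kg, loose on the flat post top. Origin: centre of the underside of its flat foot (50 mm across), z up. Its x axis runs through both ears; at the start it lies within 0.15 rad of the stand's x axis, square to the crossbar. Rim 22 mm above the origin.
- dish_center (a point): Middle of the dished floor, 6 mm above dish's origin. The floor rises outwards at 0.20 rad out to 28 mm from the middle, then at 0.38 rad to the rim. With the larger ball at rest in the middle, the ball's centre is 19.4 mm above this point.
- ear_a (a point): One ear: an upright solid block 12 mm thick (along the dish's y), 26 mm long radially, from 4 to 38 mm above dish's origin, joined to the rim by a 12 mm wide bar. The point lies on the dish's +x axis, 88 mm from its middle, 24 mm above dish's origin, 14 mm below the ear's top. Grip it across the 12 mm.
- ear_b (a point): The other, equal ear, 88 mm from the middle on the dish's -x axis; the point lies 14 mm below its top.
- stand: Steel stand fixed to the bench. Origin: centre of its underside on the bench; z up. Round foot 90 mm in diameter, a post 36 mm in diameter with its flat top 80 mm above the bench, and a flat steel crossbar 220 x 22 x 10 mm lying on the bench along the stand's y axis, through the foot and sticking out from under the dish on both sides.
- post_top (a point): Centre of the flat top of the stand's post, 80 mm above the bench.
- ball_center (a point): Centre of the larger white ceramic ball, 38 mm in diameter, about 0.11 kg. It starts resting on a steel collar (a fixed tube 28 mm across and 20 mm high), its centre 37 mm above the bench. Another collar of the same make carries a smaller ball.
- small_ball_center (a point): Centre of the smaller white ceramic ball, 25 mm in diameter, resting on the other collar, its centre 29 mm above the bench. To be left alone.
- micrometer: Grey and steel outside micrometer, about 150 mm long and 17 mm high, lying on the bench, its frame near the origin and its barrel along its own +x. To be left alone.
- sleeve: Dark steel sleeve, 44 mm across and 45 mm high, standing on the bench beyond the stand. Origin: centre of its underside. To be left alone.
- socket: Dark steel stepped plug, 34 mm across and 58 mm high, standing on the bench on the robot's side. Origin: centre of its underside. To be left alone.
- bottle: Clear plastic bottle with a white cap, 72 mm across and 200 mm high, standing at the left far side. Origin: centre of its underside. To be left alone.
Mind the look-alikes: they are no part of the job. What is shaped like the dish but orange is not meant.

How it is judged:
By the outcome, as a careful person would: the job done as asked, in the order asked, and still so for the second after the job is handed in, while the arm keeps its last pose, push and grip.
It also fails if it takes over 67 s, if anything falls off the work surface, if the arm or the gripper's body presses on something with over 40 N, if the wrist force passes 120 N, or if a joint passes its speed limit or range.

## Working session

There is one attempt and no reset: what is moved stays moved. The work goes in short steps, each a Python script; the robot and the scene stay as the last script left them, time stands still between calls to the robot, and variables do not carry over. Pictures are saved under pics/ and viewed, about 8 in all and at most 12, crops included, and the job is handed in when it is done.

```bash
mkdir -p pics; ls; python3 - <<'E'
from bench import manip
import cv2,numpy as np
for c in ("scene","top"):
    p,d=manip.grab_frame(c); np.save(f"pics/{c}_d.npy",d); cv2.imwrite(f"pics/{c}0.png",p[:,:,::-1])
    for n in ["dish","ear_a","stand","ball_center","small_ball_center","micrometer","sleeve","socket","bottle"]:
        print(c,n,[(np.round(r["at"],3).tolist(),round(r["confidence"],2)) for r in manip.look_for(c,n)][:4])
c=manip.get_calibration("top"); print(c)
print(manip.current_time(), manip.current_tcp_rot())
E
```

```text
pics
scene dish [([0.531, 0.189, 0.1], 0.97), ([0.317, 0.378, 0.019], 0.94), ([0.325, 0.125, 0.017], 0.87), ([0.25, -0.26, 0.018], 0.86)]
scene ear_a [([0.527, 0.188, 0.1], 0.82), ([0.257, -0.264, 0.019], 0.73), ([0.316, 0.372, 0.02], 0.63), ([0.323, 0.121, 0.018], 0.62)]
scene stand [([0.543, 0.165, 0.012], 0.78)]
scene ball_center [([0.624, -0.214, 0.049], 0.61)]
scene small_ball_center []
scene micrometer [([0.525, -0.125, 0.013], 0.59)]
scene sleeve [([0.759, 0.092, 0.036], 0.78)]
scene socket [([0.377, -0.092, 0.035], 0.49)]
scene bottle [([0.688, 0.38, 0.113], 0.64)]
top dish [([0.537, 0.188, 0.097], 0.65), ([0.256, -0.268, 0.02], 0.65), ([0.329, 0.12, 0.015], 0.63), ([0.322, 0.371, 0.015], 0.57)]
top ear_a [([0.531, 0.189, 0.098], 0.93), ([0.324, 0.374, 0.017], 0.87), ([0.254, -0.266, 0.014], 0.77), ([0.329, 0.119, 0.019], 0.66)]
top stand [([0.504, 0.136, 0.012], 0.78)]
top ball_center [([0.622, -0.211, 0.052], 0.69), ([0.536, 0.187, 0.096], 0.26)]
top small_ball_center [([0.504, 0.139, 0.014], 0.52), ([0.536, 0.19, 0.098], 0.35)]
top micrometer [([0.528, -0.12, 0.009], 0.77)]
top sleeve [([0.751, 0.095, 0.047], 0.48)]
top socket [([0.365, -0.083, 0.061], 0.51)]
top bottle [([0.66, 0.381, 0.134], 0.58)]
{'camera_matrix': array([[427.53604498,   0.        , 259.99499428],
       [  0.        , 427.53604498, 191.72983132],
       [  0.        ,   0.        ,   1.        ]]), 'k1': -0.13339050744555792, 'R': array([[ 0.01166938, -0.99986916, -0.01120224],
       [-0.98893372, -0.00988329, -0.14802843],
       [ 0.14789835,  0.01280567, -0.98891966]]), 't': array([0.04740214, 0.52994269, 1.32763636])}
1.0 [[ 4.54474072e-07  2.31709164e-01 -9.72785106e-01]
 [ 1.19789353e-05 -9.72785106e-01 -2.31709164e-01]
 [-1.00000000e+00 -1.15476240e-05 -3.21773468e-06]]
```

View pics/scene0.png

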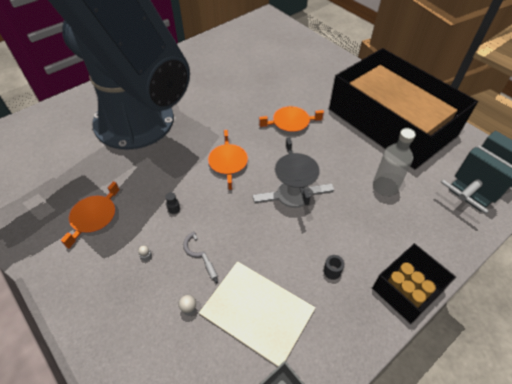

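View pics/top0.png

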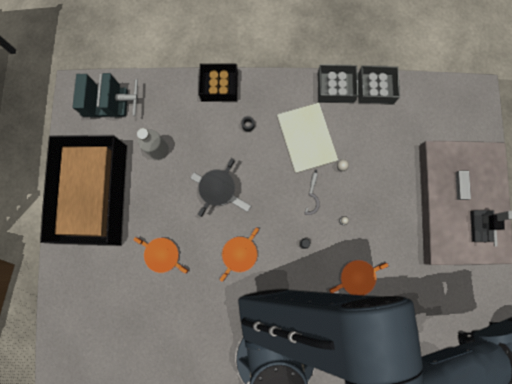

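The top and scene views agree. The dark dish is at about (218,187) in the top picture, the crossbar runs from (195,178) to (248,207), the larger ball is at (343,165) and the small ball at (344,220). The three orange dishes are look-alikes. Next I'll take closer looks with the wrist camera.

```bash
cat > h.py <<'E'
from bench import manip
import cv2,numpy as np
from scipy.optimize import least_squares
def down(a):  # tool down, jaw axis at world angle a
    x=np.array([0,0,-1.]);y=np.array([np.cos(a),np.sin(a),0]);return np.column_stack([x,y,np.cross(x,y)])
def grab(n,save=None):
    c=manip.get_calibration(n);p,d=manip.grab_frame(n)
    if save: cv2.imwrite(f"pics/{save}.png",p[:,:,::-1])
    v,u=np.mgrid[:384,:512].astype(float)
    K=c["camera_matrix"];uv=np.stack([u.ravel(),v.ravel()],1)[:,None]
    n_=cv2.undistortPoints(uv,K,np.array([c["k1"],0,0,0.]))[:,0]
    P=np.column_stack([n_,np.ones(len(n_))])*d.ravel()[:,None]
    W=((P-c["t"])@c["R"]).reshape(384,512,3); W[d==0]=np.nan
    return p,W,c
def look_at(target,a,s):  # TCP position so that wrist camera axis passes target from distance s
    c=manip.get_calibration("wrist");Rt=manip.current_tcp_rot();pt=np.array(manip.current_ee_pos())
    o=Rt.T@(-c["R"].T@c["t"]-pt); ax=Rt.T@c["R"][2]
    D=down(a); return np.array(target)-D@(o+s*ax),D
def near(W,c,r,zlo,zhi):
    return (np.hypot(W[...,0]-c[0],W[...,1]-c[1])<r)&(W[...,2]>zlo)&(W[...,2]<zhi)
def sphere(Q,r):
    f=lambda q:np.linalg.norm(Q-q,axis=1)-r
    s=least_squares(f,Q.mean(0)-[0,0,r/2],loss="soft_l1",f_scale=.001);return s.x,np.abs(s.fun).mean()
E
python3 - <<'E'
from h import *
c=manip.get_calibration("wrist");Rt=manip.current_tcp_rot()
print("cam off",Rt.T@(-c["R"].T@c["t"]-np.array(manip.current_ee_pos())),"axis",Rt.T@c["R"][2])
p,W,_=grab("top")
m=near(W,(.622,-.212),.03,.025,.08); print("ball top",m.sum(),sphere(W[m],.019))
m=near(W,(.535,.188),.13,.085,.15); Q=W[m]; print("dish pts",len(Q),Q.mean(0))
far=Q[np.hypot(*(Q[:,:2]-Q[:,:2].mean(0)).T)>.065]; 
if len(far): print("ears",len(far),np.linalg.svd(far[:,:2]-far[:,:2].mean(0))[2][0])
for (t,a,n) in (((.622,-.212,.037),-.33,"ball"),((.535,.188,.09),.33,"dish")):
    for s in (.36,.33,.3,.4):
        P,D=look_at(t,a,s); q=manip.inverse_kinematics(P,D); print(n,s,P,q is not None)
t,a=(.622,-.212,.037),-.33
P,D=look_at(t,a,.3); manip.move_ptp(P,D); manip.dwell(.2)
p,W,_=grab("wrist","wball"); m=near(W,t,.035,.025,.08); print("ball wrist",m.sum(),sphere(W[m],.019),"bench z",np.nanmedian(W[near(W,t,.2,-.01,.012)][:,2]))
print(manip.look_for("wrist","ball_center")[:2],manip.current_time(),manip.current_qpos())
E
```

```text
cam off [-1.42413961e-01  9.17671567e-05 -8.04194304e-02] axis [ 9.49885091e-01 -3.27866403e-04  3.12599115e-01]
ball top 114 (array([ 0.62193883, -0.2134871 ,  0.03817743]), np.float64(0.0014262016858283607))
dish pts 1192 [0.53411498 0.18612436 0.09872338]
ears 125 [-0.87309885  0.48754323]
ball 0.36 [ 0.63244546 -0.18166941  0.23655565] True
ball 0.33 [ 0.62939627 -0.19053776  0.20805908] True
ball 0.3 [ 0.62634709 -0.19940611  0.1795625 ] True
ball 0.4 [ 0.63651104 -0.16984494  0.27455109] True
dish 0.36 [0.52465564 0.21836522 0.28955565] True
dish 0.33 [0.52768414 0.20948978 0.26105908] True
dish 0.3 [0.53071264 0.20061435 0.2325625 ] True
dish 0.4 [0.52061763 0.23019914 0.32755109] True
ball wrist 1476 (array([ 0.62037304, -0.21252036,  0.03613703]), np.float64(0.00037336402193452234)) bench z 2.2288778695199668e-05
[{'at': [0.6188, -0.2071, 0.0479], 'confidence': 0.65}] 3.5083 [-3.79557078e-01  5.95915040e-01  1.39957720e+00  2.22060414e-05
  1.14602601e+00 -4.90142774e-02]
```

View pics/wball.png

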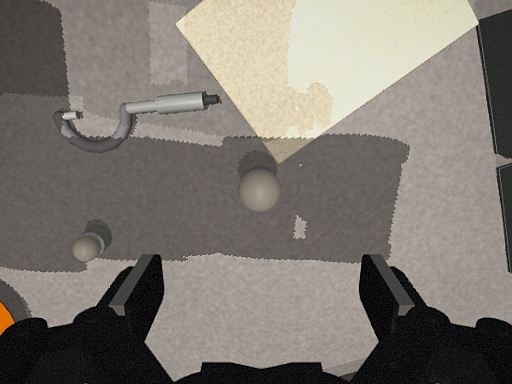

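The larger ball is at (260,190) in the wrist view, and the jaw line on either side of it is clear. The micrometer tip is at (218,98) and the small ball at (88,247). Before grasping, I'll take a closer look at the dish.

```bash
python3 - <<'E'
from h import *
t,a=(.535,.188,.09),.33
P,D=look_at(t,a,.36); manip.move_ptp(P,D); manip.dwell(.2)
p,W,_=grab("wrist","wdish"); np.save("pics/wdish.npy",W)
m=near(W,t,.14,.085,.15); Q=W[m]; print(len(Q), np.percentile(Q[:,2],[1,50,99]))
# rim: points z>.098 & r<.07 ; ears z>.112
c0=np.array(t[:2])
top=Q[Q[:,2]>.111]; print("ear tops",len(top))
from scipy.cluster.vq import kmeans2
if len(top)>10:
    k,l=kmeans2(top[:,:2],c0+np.array([[-.075,.045],[.075,-.045]]),minit="matrix")
    for i in (0,1):
        E=top[l==i]; print(k[i],len(E),E.min(0),E.max(0),np.median(E[:,2]))
    v=k[1]-k[0]; print("mid",k.mean(0),"len",np.hypot(*v),"ang",np.arctan2(v[1],v[0]))
# fit circle to the rim: outer boundary
b=Q[np.hypot(*(Q[:,:2]-c0).T)<.07]; h=cv2.convexHull(b[:,:2].astype(np.float32))[:,0]
print("rim circle",cv2.minEnclosingCircle(b[:,:2].astype(np.float32)))
# crossbar: z .006-.014
m=near(W,t,.125,.006,.014); B=W[m][:,:2]
B=B[np.hypot(*(B-c0).T)>.065]
s=B.mean(0);d=np.linalg.svd(B-s,full_matrices=False)[2][0]; print("bar",len(B),s,d,np.arctan2(d[1],d[0]), "lat spread",((B-s)@[-d[1],d[0]]).std(), np.percentile((B-s)@d,[0,100]))
print(manip.current_time(),manip.current_qpos())
E
```

```text
10671 [0.08680646 0.09694173 0.11833096]
ear tops 678
[0.45584884 0.23177525] 386 [0.44275088 0.22105288 0.11106352] [0.46876548 0.24125483 0.12030552] 0.1175469491220386
[0.60800032 0.14635647] 292 [0.59635416 0.13491415 0.11107349] [0.62139161 0.15608391 0.11940722] 0.1174108261758092
mid [0.53192458 0.18906586] len 0.1744890815434813 ang -0.5115581338005377
rim circle ((0.5357783436775208, 0.18896077573299408), 0.06984633952379227)
bar 881 [0.54844365 0.21586902] [-0.49694563 -0.86778168] -2.0908717907263172 lat spread 0.006403970262610438 [-0.07530049  0.14373494]
5.3917 [ 3.11764542e-01  3.32117878e-01  1.53091573e+00 -9.95169218e-06
  1.27889336e+00 -1.72530902e-02]
```

View pics/wdish.png

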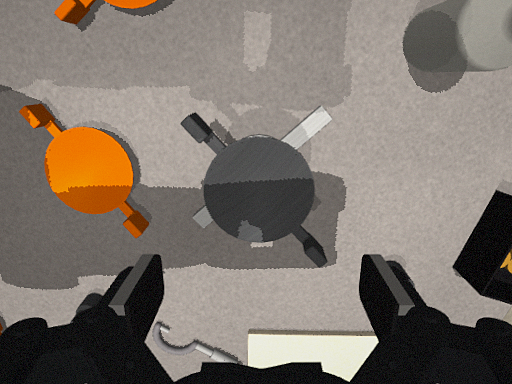

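Measured: dish middle about (0.532, 0.189) at −0.51 rad, and stand x axis about −0.52 rad. In the picture the ears are at (195,127) and (315,250), and the crossbar runs from (205,215) to (325,120). Now I'll pick the ball.

```bash
python3 - <<'E'
from h import *
W=np.load("pics/wdish.npy"); t=(.532,.189)
M=near(W,t,.14,.114,.15); Q=W[M]
cs=[]
for sg in (-1,1):
    E=Q[(Q[:,:2]-t)@[.87,-.49]*sg>0]; r=cv2.minAreaRect((E[:,:2]*1000).astype(np.float32)); print("ear",r); cs.append(np.array(r[0])/1000)
v=cs[1]-cs[0]; print("mid",(cs[0]+cs[1])/2,np.hypot(*v),np.arctan2(v[1],v[0]))
# cone/rim fit: rim points per azimuth = max radius with z .095-.107
P=W[near(W,t,.068,.09,.108)]; r=np.hypot(*(P[:,:2]-t).T); a=np.arctan2(P[:,1]-t[1],P[:,0]-t[0])
u=np.abs(np.abs(((a+.512+np.pi)%(2*np.pi))-np.pi)-np.pi/2)<1.2
bins=((a+np.pi)/(2*np.pi)*60).astype(int); R=np.array([P[(bins==b)&u][np.argmax(r[(bins==b)&u])][:2] for b in range(60) if ((bins==b)&u).sum()>5])
s=least_squares(lambda q:np.hypot(*(R-q[:2]).T)-q[2],[*t,.056],loss="soft_l1",f_scale=.001);print("rim",s.x)
b=np.array([.6207,-.2127]);D=down(-.33)
manip.move_ptp([*b,.13],D); manip.move_l([*b,.028],max_speed=.12)
F0=np.array(manip.current_force()); manip.set_gripper(0.0,40); print("w",manip.current_grip_width()*85)
manip.move_l([*b,.20],max_speed=.12); manip.dwell(.3); print("w",manip.current_grip_width()*85,np.array(manip.current_force())-F0,manip.current_time())
grab("wrist","held")
E
```

```text
ear ((455.7228088378906, 231.37423706054688), (12.000137329101562, 25.4290714263916), 63.86307144165039)
ear ((608.512939453125, 145.1641845703125), (12.275544166564941, 25.695396423339844), 59.83060836791992)
mid [0.53211787 0.18826921] 0.17543374009519763 -0.5137090128250995
rim [0.53244447 0.18836635 0.05623858]
w 35.5405598429404
w 35.79813816346787 [ 0.19632303  0.46507807 -2.49379925] 10.5083
```

View pics/held.png

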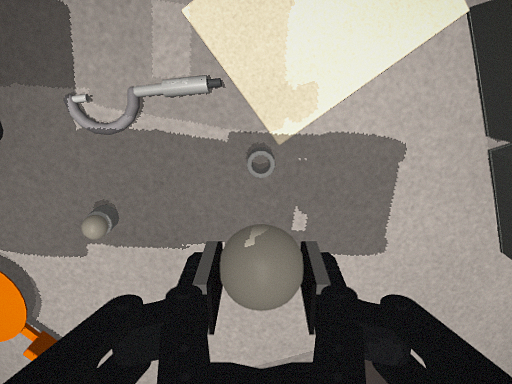

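The ball is held between the pads at (261,267) and its collar is empty at (260,163). Next I'll measure the ball in the grip, then set it down with force feedback.

```bash
python3 - <<'E'
from h import *
c=np.array([.5323,.1884]);a=.33;D=down(a)
p0=np.array(manip.current_ee_pos());R0=manip.current_tcp_rot()
p,W,_=grab("wrist"); m=near(W,p0,.0165,p0[2]+.008,p0[2]+.04); s,e=sphere(W[m],.019); o=R0.T@(s-p0); print("ball in tool",o,e,m.sum())
o=np.where(np.abs(o-[-.009,0,0])<.004,o,[-.009,0,0]); o[0]=-.0088
T=lambda z:np.array([*c,z])-D@o
manip.move_ptp(T(.18),D); manip.move_l(T(.115),max_speed=.08); manip.move_l(T(.1075),max_speed=.02); manip.dwell(.3)
F0=np.array(manip.current_force())
for z in np.arange(.107,.1025,-.0005):
    manip.move_l(T(z),max_speed=.01); manip.dwell(.1); F=np.array(manip.current_force())-F0; print(round(z,4),F.round(2))
    if F[2]>1.0 or np.hypot(F[0],F[1])>2: break
print(manip.current_time()); grab("wrist","placed")
E
```

```text
ball in tool [-0.00730972  0.00022884  0.0001208 ] 0.00039673578884692333 4168
0.107 [-0.3  -0.99  0.6 ]
0.1065 [-0.36 -0.61  1.01]
14.625
```

View pics/placed.png

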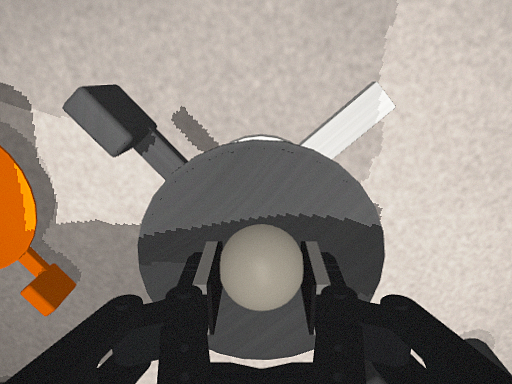

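The ball is over the middle of the dish. The force readings are noisy, so I'll average them and keep descending gently.

```bash
python3 - <<'E'
from h import *
def F(n=8):
    L=[]
    for _ in range(n): L.append(manip.current_force()); manip.dwell(.02)
    return np.mean(L,0),np.std(L,0)
f0,sd=F(); print("sd",sd.round(2),f0.round(2)); p=np.array(manip.current_ee_pos())
for i in range(1,9):
    manip.move_l(p-[0,0,.0005*i],max_speed=.01); f=F()[0]-f0; print(round(.1065-.0005*i,4),f.round(2),(p[2]-manip.current_ee_pos()[2])*1e3)
    if f[2]>1.2: break
print(manip.current_time())
E
```

```text
sd [0.45 0.26 0.38] [ 0.18 -0.15 -0.1 ]
0.106 [-2.16 -0.96  5.34] 0.14955433635965854
15.1917
```

Contact at the expected height. I'll ease off slightly, release and rise.

```bash
python3 - <<'E'
from h import *
p=np.array(manip.current_ee_pos())
manip.move_l(p+[0,0,.0003],max_speed=.01); manip.set_gripper(.53,20); manip.dwell(.2)
manip.move_l(p+[0,0,.06],max_speed=.06)
P,D=look_at((.532,.188,.095),.33,.34); manip.move_ptp(P,D); manip.dwell(.2)
_,W,_=grab("wrist","after"); np.save("pics/after.npy",W); t=(.5323,.1884)
m=near(W,t,.022,.103,.14); print("ball",sphere(W[m],.019))
Q=W[near(W,t,.14,.114,.15)]; Q=Q[np.hypot(*(Q[:,:2]-t).T)>.06]; cs=[]
for sg in (-1,1):
    E=Q[(Q[:,:2]-t)@[.87,-.49]*sg>0]; r=cv2.minAreaRect((E[:,:2]*1000).astype(np.float32)); print("ear",r); cs.append(np.array(r[0])/1000)
v=cs[1]-cs[0]; print("mid",(cs[0]+cs[1])/2,np.hypot(*v),np.arctan2(v[1],v[0]))
B=W[near(W,t,.125,.006,.014)][:,:2]; r=np.hypot(*(B-t).T); B=B[r>.065]; n=np.array([-np.sin(1.0507),np.cos(1.0507)])
B=B[np.abs((B-t)@n)<.016]
f=cv2.fitLine(B.astype(np.float32),cv2.DIST_HUBER,0,1e-4,1e-4).ravel(); print("bar",np.arctan2(f[1],f[0]),"off",(f[2:]-t)@n, cv2.minAreaRect((B*1000).astype(np.float32)))
# IK check for both ears/half turns/directions
q0=manip.current_qpos()
for ear in (0,np.pi):
  for h in (0,np.pi):
    for sgn in (1,-1):
      js=[]
      for k in np.linspace(0,sgn*np.pi/2,4):
        th=-.5137+k; P=[t[0]+.088*np.cos(th+ear),t[1]+.088*np.sin(th+ear),.135]
        q=manip.inverse_kinematics(P,down(th+np.pi/2+h)); js.append(None if q is None else np.round([q[0],q[5]],2).tolist())
      print(ear,h,sgn,js)
print(manip.current_time())
E
```

```text
ball (array([0.53247973, 0.18817114, 0.10493085]), np.float64(0.0003857531050950866))
ear ((455.73504638671875, 231.1010284423828), (12.36536693572998, 25.50086212158203), 64.40768432617188)
ear ((595.240966796875, 147.41738891601562), (1.8771319389343262, 0.17467182874679565), 85.02892303466797)
mid [0.52548801 0.18925921] 0.16268021807787145 -0.5403145396519525
bar 1.0496262 off -0.0003859690989527789 ((531.9901123046875, 186.35348510742188), (218.62872314453125, 22.987592697143555), 60.293434143066406)
0 0 1 [[0.16, -0.9], [0.22, -1.36], [0.29, -1.81], [0.36, -2.27]]
0 0 -1 [[0.16, -0.9], [0.11, -0.42], [0.1, 0.09], [0.13, 0.65]]
0 3.141592653589793 1 [[0.16, 2.24], [0.22, 1.79], [0.29, 1.33], [0.36, 0.87]]
0 3.141592653589793 -1 [[0.16, 2.24], [0.11, 2.72], None, [0.13, -2.5]]
3.141592653589793 0 1 [[0.38, -0.68], [0.3, -1.28], [0.21, -1.9], [0.13, -2.5]]
3.141592653589793 0 -1 [[0.38, -0.68], [0.41, -0.12], [0.4, 0.39], [0.36, 0.87]]
3.141592653589793 3.141592653589793 1 [[0.38, 2.46], [0.3, 1.86], [0.21, 1.24], [0.13, 0.65]]
3.141592653589793 3.141592653589793 -1 [[0.38, 2.46], None, [0.4, -2.75], [0.36, -2.27]]
17.8417
```

View pics/after.png

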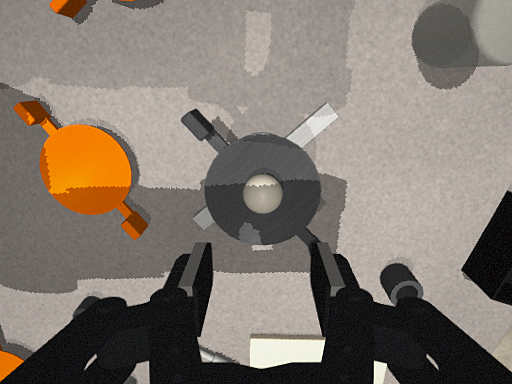

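The ball sits in the middle of the dish, at (0.5325, 0.1882), and the dish is undisturbed. I'll grip the robot-side ear at (195,125) and turn counter-clockwise, away from the bottle. I'll check after gripping, before lifting.

```bash
python3 - <<'E'
from h import *
e=np.array([.4557,.2311]);D=down(-.5137+np.pi/2)
manip.move_ptp([*e,.18],D); manip.move_l([*e,.085],max_speed=.08)
f0=np.array(manip.current_force())
manip.set_gripper(.22,20); manip.set_gripper(0.0,20); print("w",manip.current_grip_width()*85,np.array(manip.current_force())-f0)
manip.set_gripper(0.0,110); manip.dwell(.3); print("w",manip.current_grip_width()*85,np.array(manip.current_force())-f0,manip.current_ee_pos())
_,W,_=grab("top","gripped"); t=(.5323,.1884); m=near(W,t,.02,.106,.14); print("ball(top)",m.sum(),sphere(W[m],.019) if m.sum()>15 else 0)
p,_,_=grab("scene"); cv2.imwrite("pics/s1.png",cv2.resize(p[100:240,200:400,::-1],(800,560)))
print(manip.current_time())
E
```

```text
w 11.708357884859632 [-2.06086294 -0.7408934   0.95762793]
w 10.326388033172007 [-3.90052099  1.10880299  3.09695896] [0.45570748 0.23115322 0.08507617]
ball(top) 106 (array([0.53394839, 0.18518964, 0.10661496]), np.float64(0.001309307987220805))
21.05
```

View pics/s1.png

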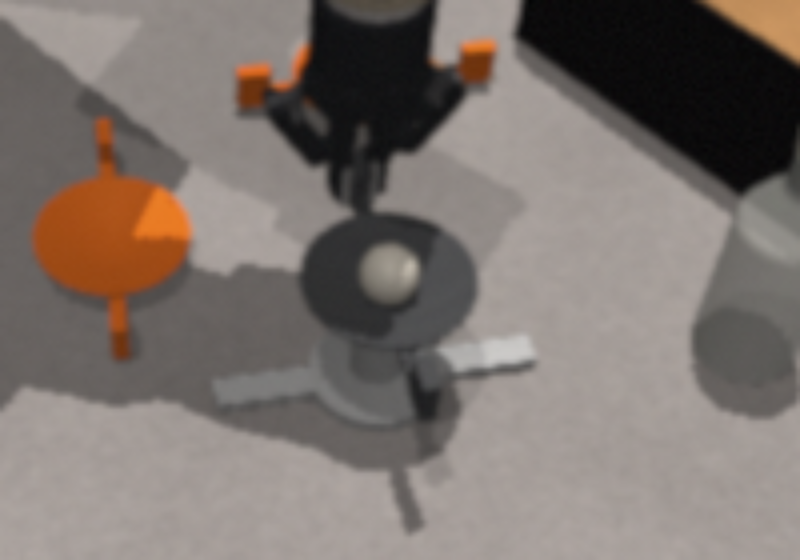

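The ear is gripped and the ball is still in the middle. I'll lift slowly, then check that the dish is level before turning.

```bash
cat >> h.py <<'E'
def check(t,th,ball_z,save):
    # t: dish centre, th: angle of free ear. Fits ball and free ear top with top & scene cameras
    for c in ("top","scene"):
        _,W,_=grab(c,save+c); m=near(W,t,.02,ball_z+.002,ball_z+.03)
        e=np.array(t)+.088*np.array([np.cos(th),np.sin(th)]); k=near(W,e,.025,ball_z+.001,ball_z+.03)
        E=W[k]; print(c,"ball",sphere(W[m],.019)[0].round(4) if m.sum()>15 else m.sum(),"free ear",k.sum(),(np.median(E,0).round(4),np.percentile(E[:,2],90).round(4)) if len(E) else "")
        R=W[near(W,t,.056,ball_z-.03,ball_z-.001)]; R=R[np.hypot(*(R[:,:2]-t).T)>.03]
        if len(R)>50:
            d=R[:,:2]-t; r=np.hypot(*d.T); u=np.array([np.cos(th),np.sin(th)])
            z=R[:,2]-np.where(r<.028,r*np.tan(.2),.028*np.tan(.2)+(r-.028)*np.tan(.38))
            s=least_squares(lambda q:q[0]+q[1]*(d@u)+q[2]*(d@[-u[1],u[0]])-z,[z.mean(),0,0],loss="soft_l1",f_scale=.002).x; print("   floor z",s[0].round(4),"slope radial",s[1].round(3),"side",s[2].round(3),len(R))
E
python3 - <<'E'
from h import *
t=(.5323,.1884); check(t,-.5137,.105,"c0")
p=np.array(manip.current_ee_pos())
manip.move_l(p+[0,0,.01],max_speed=.015); print("w",manip.current_grip_width()*85); check(t,-.5137,.115,"c1")
manip.move_l(p+[0,0,.05],max_speed=.03); manip.dwell(.3); print("w",manip.current_grip_width()*85,manip.current_ee_pos()); check(t,-.5137,.155,"c2")
print(manip.current_time())
E
```

```text
top ball [0.534  0.1855 0.1068] free ear 39 (array([0.6093, 0.1417, 0.1186]), np.float64(0.1239))
   floor z 0.0872 slope radial -0.026 side 0.017 409
scene ball [0.531  0.1858 0.1037] free ear 64 (array([0.6101, 0.1397, 0.1157]), np.float64(0.1179))
   floor z 0.0845 slope radial 0.001 side 0.021 796
w 10.450084790440165
top ball [0.5341 0.185  0.1162] free ear 36 (array([0.6101, 0.141 , 0.1272]), np.float64(0.131))
   floor z 0.0964 slope radial -0.032 side 0.02 424
scene ball [0.5309 0.1859 0.1132] free ear 61 (array([0.6093, 0.1397, 0.1244]), np.float64(0.1263))
   floor z 0.0938 slope radial -0.006 side 0.021 811
w 10.352941262382187 [0.45568513 0.23113763 0.13498878]
top ball [0.5339 0.1857 0.1559] free ear 40 (array([0.6093, 0.1412, 0.1677]), np.float64(0.1696))
   floor z 0.1362 slope radial -0.02 side 0.005 465
scene ball [0.5311 0.1863 0.1532] free ear 63 (array([0.6098, 0.1396, 0.1646]), np.float64(0.1663))
   floor z 0.1339 slope radial -0.006 side 0.02 839
23.95
```

After the lift the dish is level to within about 0.01 rad and the ball has stayed put. Now the quarter turn about the post axis.

```bash
python3 - <<'E'
from h import *
t=np.array([.5323,.1884]); p=np.array(manip.current_ee_pos()); v=p[:2]-t; A=1.050+.5137
for k in np.linspace(0,A,10)[1:]:
    c,s=np.cos(k),np.sin(k); manip.move_l([*(t+np.array([[c,-s],[s,c]])@v),.135],down(-.5137+np.pi/2+k),max_speed=.014)
manip.dwell(.5); print("w",manip.current_grip_width()*85,manip.current_ee_pos(),manip.current_qpos(),manip.current_time()); check(t,1.05,.155,"c3")
p=cv2.imread("pics/c3scene.png"); cv2.imwrite("pics/fin.png",np.hstack([cv2.resize(p[80:240,200:360],(400,400)),cv2.resize(cv2.imread("pics/c3top.png")[110:270,140:300],(400,400))]))
E
```

```text
w 10.568573853942883 [0.48901403 0.11206346 0.1349959 ] [ 1.32447446e-01  3.93108204e-01  1.86406530e+00  1.22640791e-05
  8.84423967e-01 -2.48834481e+00] 35.625
top ball 0 free ear 41 (array([0.576 , 0.2603, 0.1676]), np.float64(0.1722))
   floor z 0.1369 slope radial -0.016 side 0.019 190
scene ball [0.5317 0.1861 0.1533] free ear 74 (array([0.5783, 0.2602, 0.1641]), np.float64(0.1662))
   floor z 0.1339 slope radial 0.014 side 0.004 839
```

View pics/fin.png

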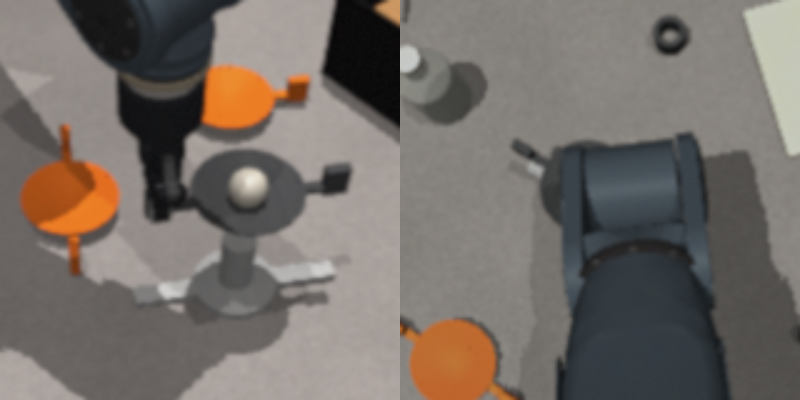

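The dish is aligned over the crossbar and level, with the ball resting in the middle. I'm handing it in.

```bash
python3 - <<'E'
from bench import manip
import numpy as np
print(np.abs(manip.current_joint_vel()).max(),manip.current_grip_width()*85,manip.current_time()); manip.sign_off()
E
```

```text
0.0012740478146086843 10.698931578117945 35.725
the job is handed in; nothing more can be done
```

The job is done and handed in at 35.7 s. I set the larger ball in the middle of the dish under force control. Then I gripped the robot-side ear at 110 N, lifted the dish about 5 cm and turned it about 90° counter-clockwise over the post. It finished held still with its ears along the crossbar.

**Last checks:**
- **Ball:** the scene camera showed it in the middle of the dish within about 2 mm, the same spot as before the turn. The top camera could not confirm this at the end because the arm blocked its view of the ball.
- **Level:** fitted slopes of the dish floor were 0.02 rad or less. That is within the cameras' own error; they read up to about 0.03 rad while the dish still stood on its post.
- **Ear direction:** about 1.01 rad (scene camera) and 1.06 rad (top camera), against the crossbar at 1.05 rad. The two cameras disagree by about 0.05 rad, which is about their accuracy here.
- **Motion:** joint speeds were about 0.001 rad/s at hand-in, and the grip width held at about 10.7 mm as the gripper reads it.

At set-down the contact force stepped to about 5 N, so I backed off 0.3 mm before releasing. In the wrist picture taken right after release, the dish had not moved. I did not re-measure the things to be left alone at the end.

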